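# Pack the weighing scoops into their case

## Robot

A 6-joint arm with a two-finger parallel gripper is mounted at the origin on the work surface. World frame = base frame: x ahead of the robot, y to its left, z up, the work surface at z = 0. Lengths are in m, angles in rad, forces in N, time in s.
With the tool pointing down it reaches from about 0.35 to 0.775 m from the base axis. Payload 5.5 kg.
Tool frame: the origin (TCP) lies between the finger pads; the fingertips stand 8 mm ahead of it and the grasp point (between the pads) lies 11 mm behind it; z points along the fingers, y is the line along which they close (so a half turn about z gives the same grasp; the last joint's range is limited). The gripper opens to 85 mm and grips with 20 to 120 N. Pads are 22 mm wide; open, the fingers measure 114 mm over their backs; the gripper's body (76 mm by 85 mm) begins 54 mm behind the grasp point. The pads swing forward as they close: fully open they stand 13 mm farther back than shut.
Start: joints at [1.127, 0.313, 0.046, 1.304, 0, 1.431], TCP at [0.172, 0.549, 0.239] pointing down, gripper open.
Joint ranges: [-2.76, 2.76], [-0.86, 1.69], [-1.03, 1.26], [-2.2, 2.34], [-1.47, 1.5], [-3.14, 3.14]. Speed limits (rad/s): [2.57, 2.57, 3.14, 3.14, 3.14, 3.14].

## Interface

Orientations are given as a unit quaternion [w, x, y, z].
In Python, from workcell import env gives the robot as it stands.
- The arm moves only by the tool move_arm, never from a script. Its argument "moves" is one flat list of numbers, 5 for each row, row after row: the shift along the world's x, y, z in m, then the turn about the world's z in rad, then the finger opening in m, from 0 to 0.0854. A call has 1 to 12 rows; each row is the pose to reach, as a shift and turn from the pose commanded when the call began; what a row does not reach only later rows make up. A row lasts 1/12 s, in which the tool goes at most 41.7 mm and 7.16 degrees, less where a joint would pass 70% of its speed; a pose out of reach is approached as far as the arm can. A call with a gripper value outside its range is refused whole. The fingers move at their own pace and stop on an object; "newtons" is the grip in N (left out, the last holds). Time passes only in rows, so rows that repeat a pose let the fingers close. It gives the time, the measured TCP pose, the force, the opening and the grip force at its end, in the units of the state.
- env.get_state(): the state, without advancing time (a new reading comes with each control period).
- env.read_camera(name): name is "scene" or "side" or "wrist"; returns a dict with "pixels" (480x640x3 uint8, red, green, blue), "camera_matrix" (3x3 intrinsics, pixels), "distortion" ([k1, k2, p1, p2, k3] as OpenCV has them; the pictures are not rectified), "rvec" (rotation vector, rad) and "tvec" (3), from world to camera coordinates, as OpenCV has them. Camera axes: x right, y down, z forward; pixel columns grow to the right and rows downward; lengths in m; the calibration is good to about 2 mm. A picture is of the moment at which its call begins. There is no depth.
- env.hand_in(): hands the job in; it is judged then, once.
The state is a dict: "clock": time; "joint_pos": joint angles; "qvel": joint speeds; "tau": joint torques, N m; "tcp_pos": TCP position; "orientation": TCP orientation; "wrist_force": force on the tool from outside, world axes, zero at the start; "ft_torque": the same for the moment, N m; "finger_gap": finger opening in m; "grip_force": force on a finger pad.
Only numpy, scipy, OpenCV 4.12 (cv2) and the standard library are available. Lean on these libraries where they do the work, as an engineer would, in place of code of your own. Each camera call takes 0.05 s, during which the arm holds its last target. There are 200 camera calls.

## Task

Put the weighing scoops away: lift the lid of the aluminium case right back until it rests on its stop, then lay every scoop from the mat flat on the foam floor of the case, side by side and parallel, all with the steel blade towards the hinge and the handle towards the robot. When all are in, close the lid fully; leave the weights, jar, beaker and bottle where they stand.

Things in the scene. Friction and masses are not known exactly. Their poses are not given: they have to be found in the camera images.
- case: flat aluminium case, fixed, outside 190 (x) x 290 (y) x 50 mm high, walls 5 mm. Inside is one open bay, 180 x 280 mm, with a flat grey foam floor 20 mm above the counter (walls 30 mm above the floor). Origin: centre of the underside; +x points to the hinged side, away from the robot; z up. It stands left or right of the centre line, beside the mat
- lid (a joint): hinge of the case's lid: 0 = shut, grows as it lifts, 1.8 rad = leaning back on its stop. The lid (190 x 290 x 8 mm, 0.3 kg, little friction) falls shut when let go below about 1.45 rad and falls back on its stop when let go beyond about 1.7 rad
- lid_grip (a point): grip point of the lid's steel tab, which sticks 44 mm out of the middle of the lid's front edge, in its plane, 26 mm wide (along the hinge line), 14 mm thick. The point is mid-thickness, 30 mm from the edge, 55 mm above the counter when shut, 220 mm from the hinge line and 5 mm off the plane through it. Gripped by its two sides, the tab can turn between the pads of a tool kept pointing down
- lid_hinge (a point): middle of the lid's hinge line, on the top edge of the case's far wall, 50 mm above the counter; the hinge line runs along the case's y
- mat: black rubber mat lying fixed on the counter, 310 (x) x 220 (y) x 3 mm, origin: centre of its underside; the scoops start on it side by side
- scoop1: weighing scoop, 140 mm long, 70 g, flat underside (three to five alike are present). Along its x: white handle 16 wide, 22 mm high, from x = -70 to +10 mm, then flat steel blade, 34 mm wide with 8 mm high lips, to x = +70. Origin: mid-length on the underside; z up. Hold it by the handle's sides near x = -25, its balance point is near x = -7. None if absent (or held)
- scoop1_tip (a point): middle of the front edge of the blade of scoop1, x = +70 mm, 2 mm above its underside
- scoop2: weighing scoop, 140 mm long, 70 g, flat underside. Along its x: white handle 16 wide, 22 mm high, from x = -70 to +10 mm, then flat steel blade, 34 mm wide with 8 mm high lips, to x = +70. Origin: mid-length on the underside; z up. Hold it by the handle's sides near x = -25, its balance point is near x = -7. None if absent (or held)
- scoop2_tip (a point): middle of the front edge of the blade of scoop2, x = +70 mm, 2 mm above its underside
- scoop3: weighing scoop, 140 mm long, 70 g, flat underside. Along its x: white handle 16 wide, 22 mm high, from x = -70 to +10 mm, then flat steel blade, 34 mm wide with 8 mm high lips, to x = +70. Origin: mid-length on the underside; z up. Hold it by the handle's sides near x = -25, its balance point is near x = -7. None if absent (or held)
- scoop3_tip (a point): middle of the front edge of the blade of scoop3, x = +70 mm, 2 mm above its underside
- scoop4: weighing scoop, 140 mm long, 70 g, flat underside. Along its x: white handle 16 wide, 22 mm high, from x = -70 to +10 mm, then flat steel blade, 34 mm wide with 8 mm high lips, to x = +70. Origin: mid-length on the underside; z up. Hold it by the handle's sides near x = -25, its balance point is near x = -7. None if absent (or held)
- scoop4_tip (a point): middle of the front edge of the blade of scoop4, x = +70 mm, 2 mm above its underside
- scoop5: weighing scoop, 140 mm long, 70 g, flat underside. Along its x: white handle 16 wide, 22 mm high, from x = -70 to +10 mm, then flat steel blade, 34 mm wide with 8 mm high lips, to x = +70. Origin: mid-length on the underside; z up. Hold it by the handle's sides near x = -25, its balance point is near x = -7. None if absent (or held)
- scoop5_tip (a point): middle of the front edge of the blade of scoop5, x = +70 mm, 2 mm above its underside
- weight_a: steel knob weight, 40 mm across, 62 mm high, standing between case and mat; leave alone. Origin: centre of its underside (so for all bystanders)
- weight_b: steel knob weight, 40 mm across, 62 mm high, standing beyond the mat; leave alone
- weight_c: steel knob weight, 48 mm across, 78 mm high, standing beyond the mat; leave alone
- jar: brown glass jar, 60 mm across, 75 mm high, far right; leave alone
- beaker: glass beaker, 76 mm across, 95 mm high, far left; leave alone
- bottle: white bottle, 44 mm across, 85 mm high, on the centre line beyond the middle; leave alone
Not all that is in view belongs to the job. Leave any black look-alike of the scoop5 alone.

How it is judged:
On the way, in this order (a step that is already met when the one before it is completed fails the run):
1. the lid leans back on its stop (value of joint lid above 1.72 rad), for 0.2 s.
2. every scoop lies flat on the case's floor, parallel, blade towards the hinge (y of scoop1 in the frame of case between -0.14 and 0.14 m and x of scoop1 in the frame of case between -0.05 and 0.05 m and z of scoop1 in the frame of case between 0.012 and 0.026 m and angle between each of scoop1, scoop2, scoop3, scoop4, scoop5's own z axis and vertical below 0.12 rad and angle between the x axis of each of scoop1, scoop2, scoop3, scoop4, scoop5 and the x axis of case, either way round below 0.22 rad and x of each of scoop1_tip, scoop2_tip, scoop3_tip, scoop4_tip, scoop5_tip in the frame of case above 0.03 m and y of scoop2 in the frame of case between -0.14 and 0.14 m and x of scoop2 in the frame of case between -0.05 and 0.05 m and z of scoop2 in the frame of case between 0.012 and 0.026 m and y of scoop3 in the frame of case between -0.14 and 0.14 m and x of scoop3 in the frame of case between -0.05 and 0.05 m and z of scoop3 in the frame of case between 0.012 and 0.026 m and y of scoop4 in the frame of case between -0.14 and 0.14 m and x of scoop4 in the frame of case between -0.05 and 0.05 m and z of scoop4 in the frame of case between 0.012 and 0.026 m and y of scoop5 in the frame of case between -0.14 and 0.14 m and x of scoop5 in the frame of case between -0.05 and 0.05 m and z of scoop5 in the frame of case between 0.012 and 0.026 m and value of joint lid above 1.5 rad), for 0.2 s.
At the end, for the whole second after the job is handed in: Every scoop present lies flat on the case's foam floor (within 6 mm of its height, tilt under 0.12 rad), its length within 0.22 rad of the case's front-to-back direction, its blade tip at least 30 mm on the hinge side of the case's middle; the lid is shut (under 0.05 rad) (y of scoop1 in the frame of case between -0.14 and 0.14 m and x of scoop1 in the frame of case between -0.05 and 0.05 m and z of scoop1 in the frame of case between 0.012 and 0.026 m and angle between each of scoop1, scoop2, scoop3, scoop4, scoop5's own z axis and vertical below 0.12 rad and angle between the x axis of each of scoop1, scoop2, scoop3, scoop4, scoop5 and the x axis of case, either way round below 0.22 rad and x of each of scoop1_tip, scoop2_tip, scoop3_tip, scoop4_tip, scoop5_tip in the frame of case above 0.03 m and y of scoop2 in the frame of case between -0.14 and 0.14 m and x of scoop2 in the frame of case between -0.05 and 0.05 m and z of scoop2 in the frame of case between 0.012 and 0.026 m and y of scoop3 in the frame of case between -0.14 and 0.14 m and x of scoop3 in the frame of case between -0.05 and 0.05 m and z of scoop3 in the frame of case between 0.012 and 0.026 m and y of scoop4 in the frame of case between -0.14 and 0.14 m and x of scoop4 in the frame of case between -0.05 and 0.05 m and z of scoop4 in the frame of case between 0.012 and 0.026 m and y of scoop5 in the frame of case between -0.14 and 0.14 m and x of scoop5 in the frame of case between -0.05 and 0.05 m and z of scoop5 in the frame of case between 0.012 and 0.026 m and value of joint lid below 0.05 rad); the robot touches nothing.
It fails at once if a bystander (weight, jar, beaker or bottle) is moved more than 40 mm or tipped over (distance of any of weight_a, weight_b, weight_c, jar, beaker, bottle from where it was at the start of the episode above 0.04 m or angle between any of weight_a, weight_b, weight_c, jar, beaker, bottle's own z axis and vertical above 0.6 rad).
Of scoop1, scoop2, scoop3, scoop4, scoop5 only 3 to 5 are there at a start; the rules pass over those that are not, and their reading is None.
At some moment in a run one of scoop1, scoop2, scoop3, scoop4, scoop5 may be knocked a few centimetres aside while the robot is not near it.
Once in a run the grip may slacken for a moment while it holds something.
It also fails if it takes over 210 s, if anything falls off the work surface, if the arm or the gripper's body presses on something with over 40 N, if the wrist force passes 120 N, or if a joint passes its speed limit or range.

## Working session

There is one attempt and no reset: what is moved stays moved. The work goes in short steps, Python scripts to look and compute and a tool call to move; the robot and the scene stay as the last step left them, time stands still between calls to the robot, and variables do not carry over. Pictures are saved under pics/ and viewed, at most 14 in all, crops included, and the job is handed in when it is done.

Besides the shell and the picture viewer there is one more tool, called after "Emit:" as a command line: name --argument value ..., lists and objects as JSON in quotes. move_arm: Moves the arm, as the interface text tells. Its arguments: {"type":"object","properties":{"moves":{"type":"array"},"newtons":{"type":"number"}},"required":["moves"]}

```bash
mkdir -p pics
cat > h.py <<'E'
from workcell import env
import cv2, numpy as np
def shot(cam,name):
    r=env.read_camera(cam); cv2.imwrite(f'pics/{name}.png',cv2.cvtColor(r['pixels'],cv2.COLOR_RGB2BGR))
    np.savez(f'pics/{name}.npz',**{k:np.array(v) for k,v in r.items()}); return r
def load(name): return np.load(f'pics/{name}.npz')
def ray(r,uv,z):
    p=cv2.undistortPoints(np.array([[uv]],float),np.array(r['camera_matrix'],float),np.array(r['distortion'],float))[0,0]
    R=cv2.Rodrigues(np.array(r['rvec'],float))[0];t=np.array(r['tvec'],float).ravel()
    c=-R.T@t; d=R.T@np.array([p[0],p[1],1]); return c+d*(z-c[2])/d[2]
def proj(r,P):
    return cv2.projectPoints(np.array(P,float).reshape(-1,3),np.array(r['rvec'],float),np.array(r['tvec'],float),np.array(r['camera_matrix'],float),np.array(r['distortion'],float))[0].reshape(-1,2)
E
python3 - <<'E'
from h import *
for c in ['scene','side','wrist']:
    r=shot(c,c+'0'); R=cv2.Rodrigues(np.array(r['rvec'],float))[0]; print(c,(-R.T@np.array(r['tvec']).ravel()).round(3))
s=env.get_state(); print(s)
E
```

```text
scene [ 1.123 -0.789  1.004]
side [ 0.032 -0.769  0.76 ]
wrist [0.102 0.571 0.373]
{'clock': 0.15, 'joint_pos': array([ 1.12737057e+00,  3.13850484e-01,  4.52318917e-02,  1.30356288e+00,
       -9.89947489e-06,  1.43118020e+00]), 'qvel': array([-1.35938500e-03, -1.70169991e-03,  3.46596476e-03,  1.94416164e-03,
        1.31742314e-03,  7.15648836e-05]), 'tau': array([ 2.19045913e-03, -4.81064737e+01,  2.98815644e+01,  1.39432374e-02,
       -1.20103805e-04,  9.83039911e-06]), 'tcp_pos': array([0.17188056, 0.5483325 , 0.23859754]), 'orientation': array([-1.94311612e-04,  1.51321245e-01,  9.88484396e-01, -6.64776349e-04]), 'wrist_force': array([-0.60627697, -0.47571219, -1.03814522]), 'ft_torque': array([-0.03387846, -0.02132055, -0.00884936]), 'grip_force': 0.0, 'finger_gap': 0.08588723068608049}
```

View pics/scene0.png

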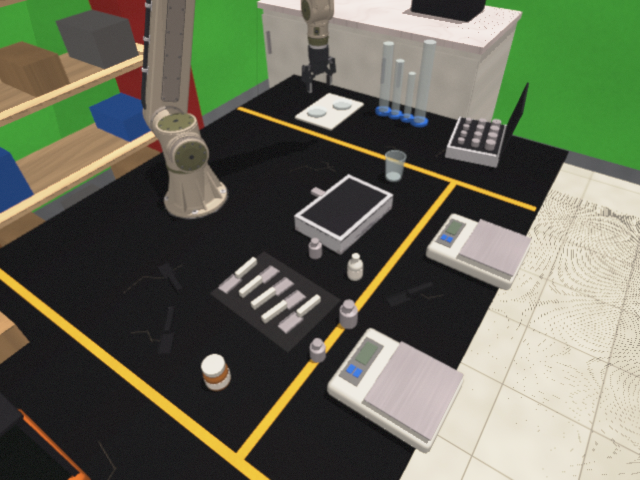

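View pics/side0.png

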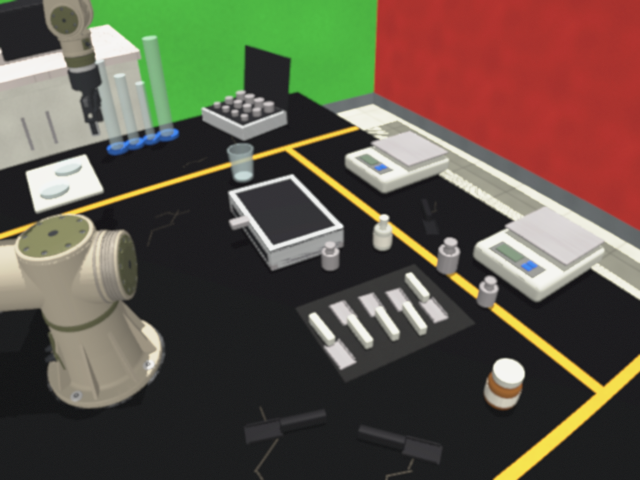

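The scene view shows five white-handled scoops on the mat (scene pixels about (238,275), (258,280), (271,292), (284,305), (300,314)). The black look-alikes lie off the mat at (170,275), (165,330) and (408,295), and I'll leave those alone. The closed case is at (345,212) with its tab at (317,192). I'll enlarge both views to read points.

Run:
```python
import cv2
a=cv2.imread('pics/side0.png')[260:385,290:480]; cv2.imwrite('pics/c1.png',cv2.resize(a,None,fx=4,fy=4,interpolation=cv2.INTER_CUBIC))
a=cv2.imread('pics/side0.png')[165:275,220:350]; b=cv2.imread('pics/scene0.png')[165:275,285:415]
cv2.imwrite('pics/c2.png',cv2.hconcat([cv2.resize(i,None,fx=3,fy=3,interpolation=cv2.INTER_CUBIC) for i in (a,b)]))
```

```text
(no output)
```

View pics/c1.png

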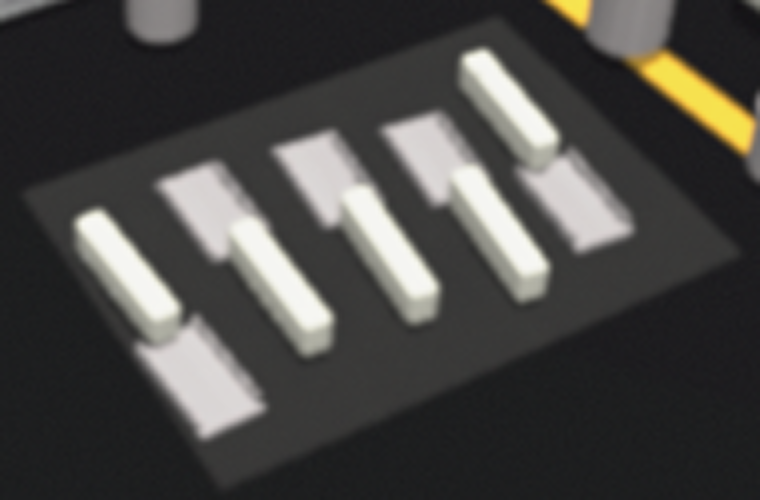

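View pics/c2.png

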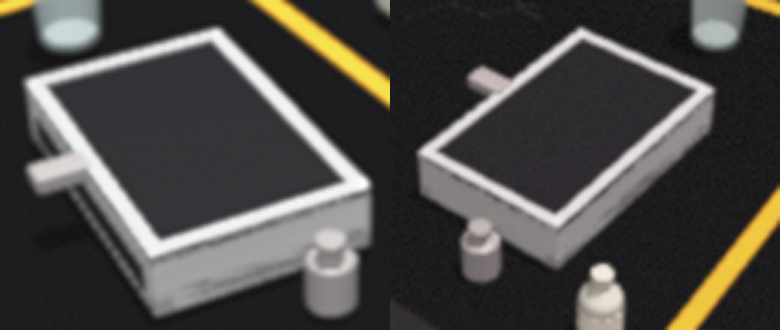

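Run:
```python
from h import *
s=load('side0');c=load('scene0')
L=[ray(s,(220+x/3,165+y/3),.058) for x,y in [(27,80),(218,30),(370,184),(155,256)]]
M=[ray(c,(285+(x-390)/3,165+y/3),.058) for x,y in [(582,30),(713,92),(557,224),(420,153)]]
for P in (L,M):
    P=np.array(P)[:,:2]; print(P.round(3).tolist(),P.mean(0).round(3),[np.linalg.norm(P[i]-P[i-1]).round(3) for i in range(4)],[np.degrees(np.arctan2(*(P[i]-P[i-1])[::-1])).round(1) for i in range(4)])
for p in [(28,163,),(38,192)]: print('tab s',ray(s,(220+p[0]/3,165+p[1]/3),.062).round(3))
for p in [(483,67),(468,82)]: print('tab c',ray(c,(285+(p[0]-390)/3,165+p[1]/3),.062).round(3))
H={1:((92,218),(163,322)),2:((316,332),(245,228)),3:((424,298),(357,195)),4:((533,278),(467,177)),5:((476,58),(543,145))}
for k,(a,b) in H.items():
    A,B=[ray(s,(290+p[0]/4,260+p[1]/4),.025)[:2] for p in (a,b)]
    d=B-A; l=np.linalg.norm(d); print(k,A.round(3),B.round(3),'len',l.round(3),'yaw',np.degrees(np.arctan2(d[1],d[0])).round(1),'grip',(A+d/l*.045+0*d).round(3),'mid',((A+B)/2).round(3))
```

```text
[[0.434, 0.346], [0.621, 0.327], [0.598, 0.042], [0.41, 0.055]] [0.516 0.193] [np.float64(0.292), np.float64(0.188), np.float64(0.286), np.float64(0.188)] [np.float64(85.2), np.float64(-5.7), np.float64(-94.7), np.float64(176.0)]
[[0.436, 0.349], [0.624, 0.328], [0.594, 0.049], [0.41, 0.061]] [0.516 0.196] [np.float64(0.289), np.float64(0.189), np.float64(0.28), np.float64(0.184)] [np.float64(84.8), np.float64(-6.4), np.float64(-96.2), np.float64(176.3)]
tab s [0.379 0.218 0.062]
tab s [0.369 0.176 0.062]
tab c [0.382 0.219 0.062]
tab c [0.384 0.187 0.062]
1 [ 0.397 -0.14 ] [ 0.389 -0.219] len 0.079 yaw -96.2 grip [ 0.392 -0.185] mid [ 0.393 -0.18 ]
2 [ 0.446 -0.265] [ 0.458 -0.19 ] len 0.077 yaw 81.1 grip [ 0.453 -0.221] mid [ 0.452 -0.227]
3 [ 0.503 -0.278] [ 0.519 -0.203] len 0.077 yaw 77.6 grip [ 0.513 -0.234] mid [ 0.511 -0.24 ]
4 [ 0.556 -0.298] [ 0.575 -0.224] len 0.076 yaw 75.4 grip [ 0.567 -0.254] mid [ 0.565 -0.261]
5 [ 0.641 -0.154] [ 0.624 -0.229] len 0.076 yaw -102.5 grip [ 0.631 -0.198] mid [ 0.633 -0.192]
```

Case centre is about (0.516, 0.195) with yaw −5.3°. Both cameras agree, and the measured size is about 188 x 288 against the nominal 190 x 290. Tab grip point is (0.3915, 0.206, 0.055). All five handles measure 76–79 mm, close to the stated 80. I'll move above the tab first.

Emit:
move_arm --moves '[0.22,-0.343,-0.09,0.213,0.085,0.22,-0.343,-0.09,0.213,0.085,0.22,-0.343,-0.09,0.213,0.085,0.22,-0.343,-0.09,0.213,0.085,0.22,-0.343,-0.09,0.213,0.085,0.22,-0.343,-0.09,0.213,0.085,0.22,-0.343,-0.09,0.213,0.085,0.22,-0.343,-0.09,0.213,0.085,0.22,-0.343,-0.09,0.213,0.085,0.22,-0.343,-0.09,0.213,0.085,0.22,-0.343,-0.09,0.213,0.085,0.22,-0.343,-0.09,0.213,0.085]' --newtons 60

```text
clock: 1.15
tcp_pos: [0.3926, 0.2036, 0.1487]
orientation: [-0.001, 0.048, 0.999, -0.0]
wrist_force: [-0.9, 0.7, 0.2]
finger_gap: 0.0851
grip_force: 0.0
```

Run:
```python
from h import *
r=shot('wrist','w1'); s=env.get_state(); print(s['clock'],s['tcp_pos'],s['orientation'])
print(proj(r,[[.3915,.206,.055],[.3915-.014,.2073,.055]]))
```

```text
1.2 [0.39202851 0.20492708 0.14901877] [-6.10630111e-04  4.68384389e-02  9.98902289e-01  6.93508943e-05]
[[319.84811285 241.89785036]
 [319.81017672 222.99333838]]
```

View pics/w1.png

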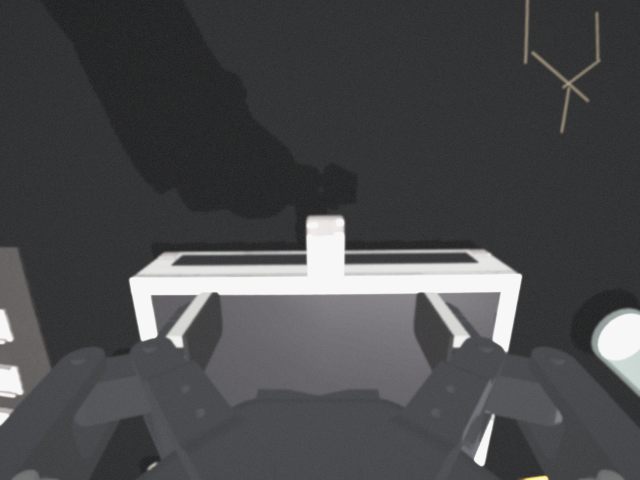

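The view is square to the case: tab at column 325 (rows 215–275), lid front edge at about row 274. Next I'll compute the tab position from this.

Run:
```python
from h import *
r=load('w1')
for p in [(325,274),(325,217),(306,250),(344,250)]: print(ray(r,p,.062 if p[1]!=274 else .058).round(4))
print([ray(r,p,.058).round(4) for p in [(131,276),(520,275)]])
```

```text
[0.4155 0.2075 0.058 ]
[0.3719 0.2114 0.062 ]
[0.3943 0.1959 0.062 ]
[0.3969 0.2226 0.062 ]
[array([0.4038, 0.0628, 0.058 ]), array([0.4309, 0.3529, 0.058 ])]
```

Emit:
move_arm --moves '[-0.005,0.004,-0.03,0,0.085,-0.005,0.004,-0.06,0,0.085,-0.005,0.004,-0.09,0,0.085,-0.005,0.004,-0.105,0,0.085,-0.005,0.004,-0.105,0,0.02,-0.005,0.004,-0.105,0,0.02,-0.005,0.004,-0.105,0,0.02,-0.005,0.004,-0.105,0,0.02,-0.005,0.004,-0.105,0,0.02,-0.005,0.004,-0.105,0,0.02,-0.005,0.004,-0.105,0,0.02]'

```text
clock: 2.12
tcp_pos: [0.388, 0.209, 0.0461]
orientation: [0.001, 0.045, 0.999, -0.001]
wrist_force: [-1.5, -5.8, 8.8]
finger_gap: 0.0249
grip_force: 58.8
```

Run:
```python
import numpy as np
f=lambda t:np.array([-(.22*np.cos(t)-.005*np.sin(t)),.22*np.sin(t)+.005*np.cos(t)])
for t in np.arange(0,1.77,.0875):
    d=f(t)-f(0); print(round(t,3),(d[0]*.9957).round(3),(-d[0]*.093).round(3),d[1].round(3))
```

```text
0.0 0.0 -0.0 0.0
0.088 0.001 -0.0 0.019
0.175 0.004 -0.0 0.038
0.262 0.009 -0.001 0.057
0.35 0.015 -0.001 0.075
0.438 0.023 -0.002 0.093
0.525 0.032 -0.003 0.11
0.612 0.043 -0.004 0.126
0.7 0.055 -0.005 0.141
0.788 0.068 -0.006 0.154
0.875 0.082 -0.008 0.167
0.962 0.098 -0.009 0.178
1.05 0.114 -0.011 0.188
1.138 0.132 -0.012 0.197
1.225 0.149 -0.014 0.204
1.312 0.168 -0.016 0.209
1.4 0.187 -0.017 0.213
1.487 0.206 -0.019 0.215
1.575 0.225 -0.021 0.215
1.662 0.244 -0.023 0.214
1.75 0.263 -0.025 0.211
```

Emit:
move_arm --moves '[0.001,0,0.019,0,0.02,0.004,0,0.038,0,0.02,0.009,-0.001,0.057,0,0.02,0.015,-0.001,0.075,0,0.02,0.023,-0.002,0.093,0,0.02,0.032,-0.003,0.11,0,0.02,0.043,-0.004,0.126,0,0.02,0.055,-0.005,0.141,0,0.02,0.068,-0.006,0.154,0,0.02,0.082,-0.008,0.167,0,0.02,0.098,-0.009,0.178,0,0.02,0.098,-0.009,0.178,0,0.02]'

```text
clock: 3.12
tcp_pos: [0.487, 0.2003, 0.2246]
orientation: [0.001, 0.046, 0.999, 0.0]
wrist_force: [-3.1, -1.2, 1.5]
finger_gap: 0.0248
grip_force: 61.4
```

Emit:
move_arm --moves '[0.016,-0.002,0.01,0,0.02,0.034,-0.003,0.019,0,0.02,0.051,-0.005,0.026,0,0.02,0.07,-0.007,0.031,0,0.02,0.089,-0.008,0.035,0,0.02,0.108,-0.01,0.037,0,0.02,0.127,-0.012,0.037,0,0.02,0.146,-0.014,0.036,0,0.02,0.165,-0.016,0.033,0,0.02,0.167,-0.016,0.033,0,0.02,0.167,-0.016,0.033,0,0.02]'

```text
clock: 4.03
tcp_pos: [0.6525, 0.1858, 0.2554]
orientation: [0.0, 0.045, 0.999, 0.001]
wrist_force: [0.3, 3.8, 1.5]
finger_gap: 0.0247
grip_force: 67.1
```

Emit:
move_arm --moves '[0,0,0,0,0.085,0,0,0,0,0.085,0,0,0,0,0.085,0,0,0,0,0.085,0,0,0.03,0,0.085,0,0,0.06,0,0.085,-0.03,0,0.06,0,0.085,-0.06,-0.02,0.06,0,0.085,-0.1,-0.04,0.06,0,0.085,-0.13,-0.06,0.06,0,0.085,-0.15,-0.08,0.06,0,0.085]'

```text
clock: 4.95
tcp_pos: [0.4985, 0.1041, 0.3158]
orientation: [-0.0, 0.045, 0.999, -0.0]
wrist_force: [0.1, -0.1, 0.8]
finger_gap: 0.085
grip_force: 0.0
```

Run:
```python
from h import *
r=shot('side','s2'); print(env.get_state()['tcp_pos'])
```

```text
[0.49577989 0.10158954 0.31629409]
```

View pics/s2.png

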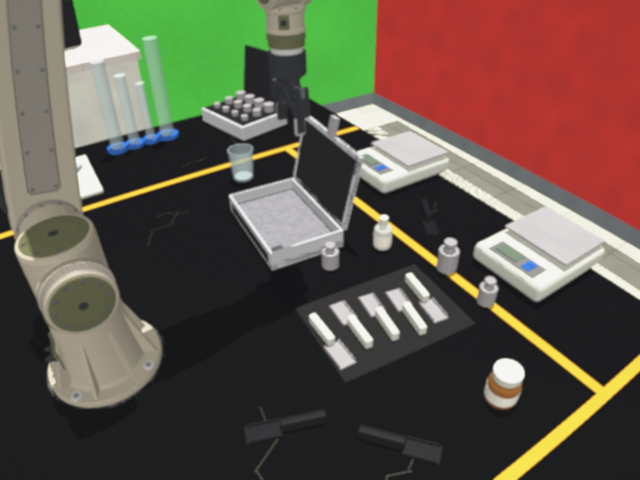

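The lid is on its stop and all five scoops are unmoved. I'll hover over the mat and measure the handles with the wrist camera.

Emit:
move_arm --moves '[0.01,-0.335,0,1.45,0.085,0.01,-0.335,0,1.45,0.085,0.01,-0.335,0,1.45,0.085,0.01,-0.335,0,1.45,0.085,0.01,-0.335,0,1.45,0.085,0.01,-0.335,0,1.45,0.085,0.01,-0.335,0,1.45,0.085,0.01,-0.335,0,1.45,0.085,0.01,-0.335,0,1.45,0.085,0.01,-0.335,0,1.45,0.085,0.01,-0.335,0,1.45,0.085,0.01,-0.335,0,1.45,0.085]'

```text
clock: 6.0
tcp_pos: [0.5117, -0.2315, 0.3152]
orientation: [-0.0, -0.612, 0.791, 0.0]
wrist_force: [0.3, -0.3, 0.3]
finger_gap: 0.0848
grip_force: 0.0
```

Emit:
move_arm --moves '[0,0,0,0,0.085,0,0,0,0,0.085,0,0,0,0,0.085,0,0,0,0,0.085]'

```text
clock: 6.33
tcp_pos: [0.512, -0.2301, 0.3155]
orientation: [-0.0, -0.61, 0.793, -0.0]
wrist_force: [0.3, -0.7, 0.0]
finger_gap: 0.0848
grip_force: 0.0
```

Run:
```python
from h import *
r=shot('wrist','w2'); s=env.get_state(); print(s['tcp_pos'],s['orientation'],s['joint_pos'])
g=cv2.cvtColor(r['pixels'],cv2.COLOR_RGB2GRAY); m=(g>200).astype(np.uint8)
for c in cv2.findContours(m,0,2)[0]:
    if cv2.contourArea(c)>300:
        (u,v),wh,a=cv2.minAreaRect(c); b=cv2.boxPoints(((u,v),wh,a)); 
        P=np.array([ray(r,q,.025)[:2] for q in b]); e=[P[1]-P[0],P[2]-P[1]]; e.sort(key=lambda x:np.linalg.norm(x)); 
        print((round(u),round(v)),P.mean(0).round(4),[np.linalg.norm(x).round(3) for x in e],np.degrees(np.arctan2(e[1][1],e[1][0])).round(1))
```

```text
[ 0.51207692 -0.23006508  0.31545308] [-1.85142912e-05 -6.09883704e-01  7.92490920e-01 -9.73387891e-05] [-5.65191852e-01  2.78728360e-01  1.83628415e-01  1.47552617e+00
 -1.01485503e-04 -1.87701954e+00]
(224, 380) [0.7252 0.012 ] [np.float64(0.039), np.float64(0.094)] 107.3
(16, 323) [ 1.0135 -0.1537] [np.float64(0.064), np.float64(0.256)] 65.6
(238, 252) [ 0.6355 -0.1831] [np.float64(0.015), np.float64(0.079)] 79.9
(160, 234) [ 0.7306 -0.2343] [np.float64(0.019), np.float64(0.077)] 90.0
(414, 216) [ 0.3952 -0.171 ] [np.float64(0.015), np.float64(0.079)] 87.9
(233, 200) [ 0.6185 -0.2528] [np.float64(0.03), np.float64(0.059)] 79.4
(317, 214) [ 0.518  -0.2047] [np.float64(0.03), np.float64(0.131)] 80.8
(363, 212) [ 0.4596 -0.192 ] [np.float64(0.028), np.float64(0.131)] 85.2
(274, 211) [ 0.5717 -0.2238] [np.float64(0.029), np.float64(0.131)] 77.9
(47, 238) [ 0.8927 -0.2656] [np.float64(0.107), np.float64(0.207)] 86.8
(403, 164) [ 0.3964 -0.2421] [np.float64(0.029), np.float64(0.059)] 87.7
(103, 89) [ 0.7315 -0.4222] [np.float64(0.019), np.float64(0.219)] 90.2
```

View pics/w2.png

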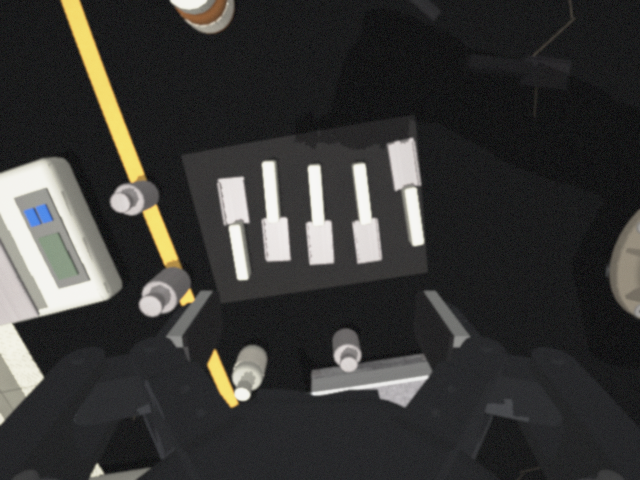

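The five scoops sit left to right in the wrist view as S5 (238,252), S4 (270,190), S3 (316,195), S2 (361,193) and S1 (414,216). Handle y differs by about 9 mm between the side and wrist cameras, so I'll cross-check using the mat corners.

Run:
```python
from h import *
w=load('w2');s=load('side0');c=load('scene0')
f=lambda r,L,z:np.array([ray(r,p,z)[:2] for p in L])
for n,r,L in (('w',w,[(183,156),(414,116),(428,271),(220,302)]),('s',s,[(290+x/4,260+y/4) for x,y in [(740,252),(220,488),(25,193),(497,17)]]),('c',c,[(289,349),(211,294),(265,252),(341,300)])):
    P=f(r,L,.003); print(n,P.round(3).tolist(),P.mean(0).round(3))
# handles top ends from wrist (handle end, blade junction)
for k,(a,b) in {1:((418,244),(409,188)),2:((360,165),(367,220)),3:((314,166),(319,222)),4:((268,162),(275,218)),5:((243,278),(233,226))}.items():
    A,B=f(w,[a,b],.025); d=B-A;l=np.linalg.norm(d); print(k,'len',l.round(3),'yaw',np.degrees(np.arctan2(d[1],d[0])).round(1),'grip',(A+d/l*.045).round(3))
```

```text
w [[0.671, -0.325], [0.366, -0.295], [0.385, -0.079], [0.695, -0.11]] [ 0.529 -0.202]
s [[0.673, -0.332], [0.365, -0.302], [0.388, -0.086], [0.693, -0.115]] [ 0.53  -0.209]
c [[0.673, -0.319], [0.374, -0.299], [0.394, -0.081], [0.698, -0.11]] [ 0.535 -0.202]
1 len 0.078 yaw -91.5 grip [ 0.395 -0.178]
2 len 0.072 yaw 84.4 grip [ 0.454 -0.21 ]
3 len 0.073 yaw 80.2 grip [ 0.513 -0.224]
4 len 0.073 yaw 80.1 grip [ 0.568 -0.244]
5 len 0.075 yaw -98.3 grip [ 0.634 -0.191]
```

Emit:
move_arm --moves '[0.001,0.005,-0.04,0.07,0.045,0.001,0.005,-0.08,0.07,0.045,0.001,0.005,-0.12,0.07,0.045,0.001,0.005,-0.16,0.07,0.045,0.001,0.005,-0.2,0.07,0.045,0.001,0.005,-0.24,0.07,0.045,0.001,0.005,-0.265,0.07,0.045,0.001,0.005,-0.285,0.07,0.045,0.001,0.005,-0.302,0.07,0.045,0.001,0.005,-0.302,0.07,0.045,0.001,0.005,-0.302,0.07,0.045]'

```text
clock: 7.3
tcp_pos: [0.5127, -0.2249, 0.013]
orientation: [-0.0, -0.638, 0.77, 0.001]
wrist_force: [-0.0, -0.5, 0.1]
finger_gap: 0.0444
grip_force: 0.0
```

Emit:
move_arm --moves '[0,0,0,0,0.01,0,0,0,0,0.01,0,0,0,0,0.01,0,0,0,0,0.01,0,0,0,0,0.01,0,0,0,0,0.01,0,0,0.03,0,0.01,0,0,0.06,0,0.01,0,0,0.09,0,0.01,0,0,0.12,0,0.01]'

```text
clock: 8.13
tcp_pos: [0.5126, -0.2251, 0.1347]
orientation: [-0.0, -0.638, 0.77, 0.0]
wrist_force: [-0.1, -0.5, -0.7]
finger_gap: 0.0149
grip_force: 59.7
```

Emit:
move_arm --moves '[-0.031,0.427,0.01,-1.476,0.01,-0.031,0.427,0.01,-1.476,0.01,-0.031,0.427,0.01,-1.476,0.01,-0.031,0.427,0.01,-1.476,0.01,-0.031,0.427,0.01,-1.476,0.01,-0.031,0.427,0.01,-1.476,0.01,-0.031,0.427,0.01,-1.476,0.01,-0.031,0.427,0.01,-1.476,0.01,-0.031,0.427,0.01,-1.476,0.01,-0.031,0.427,0.01,-1.476,0.01,-0.031,0.427,0.01,-1.476,0.01,-0.031,0.427,0.01,-1.476,0.01]'

```text
clock: 9.13
tcp_pos: [0.4812, 0.2056, 0.1438]
orientation: [0.0, -0.007, 1.0, 0.001]
wrist_force: [0.4, -0.3, -0.7]
finger_gap: 0.0149
grip_force: 38.1
```

Run:
```python
from h import *
r=shot('wrist','w3'); s=env.get_state(); q=s['orientation']; print(s['tcp_pos'],2*np.degrees(np.arctan2(q[2],q[1]))-90, s['finger_gap'])
r2=shot('scene','c3')
a=cv2.resize(r['pixels'],(400,300));b=r2['pixels'][150:330,220:460]; cv2.imwrite('pics/m3.png',cv2.cvtColor(cv2.hconcat([a,cv2.resize(b,(400,300))]),4))
```

```text
[0.48119592 0.20624746 0.1437851 ] 90.40911005280228 0.015107319984311987
```

View pics/m3.png

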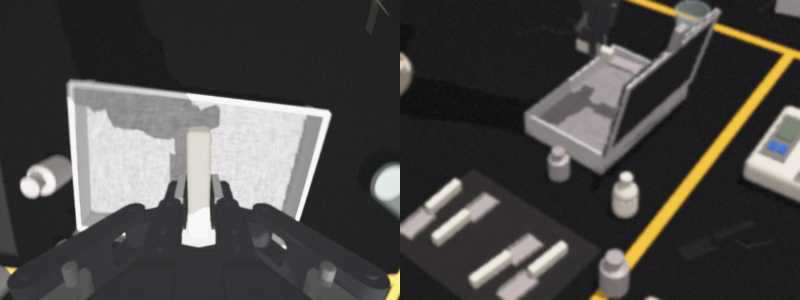

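The scoop is held with its blade towards the hinge and its handle towards the robot. I'll correct the last 0.1 rad and set it down in the middle slot.

Emit:
move_arm --moves '[0,0,-0.03,-0.1,0.01,0,0,-0.06,-0.1,0.01,0,0,-0.085,-0.1,0.01,0,0,-0.1,-0.1,0.01,0,0,-0.112,-0.1,0.01,0,0,-0.112,-0.1,0.01,0,0,-0.112,-0.1,0.01]' --newtons 60

```text
clock: 9.82
tcp_pos: [0.4819, 0.2004, 0.0311]
orientation: [-0.0, 0.042, 0.999, -0.0]
wrist_force: [0.1, 0.7, -1.0]
finger_gap: 0.0145
grip_force: 69.3
```

Emit:
move_arm --moves '[0,0,0,0,0.03,0,0,0,0,0.03,0,0,0,0,0.03,0,0,0.02,0,0.03,0,0,0.05,0,0.03,0,0,0.09,0,0.03,0,0,0.12,0,0.03,0,0,0.12,0,0.03]'

```text
clock: 10.48
tcp_pos: [0.486, 0.2026, 0.1582]
orientation: [0.005, 0.042, 0.999, 0.002]
wrist_force: [1.2, 0.1, 0.4]
finger_gap: 0.0297
grip_force: 0.0
```

```bash
cat > look.py <<'E'
from h import *
import sys
n=sys.argv[1]
r=shot('wrist','w'+n); s=env.get_state(); q=s['orientation']; print(s['clock'],s['tcp_pos'],2*np.degrees(np.arctan2(q[2],q[1]))-90, s['finger_gap'])
r2=shot('scene','c'+n); shot('side','s'+n)
a=cv2.resize(r['pixels'],(400,300));b=r2['pixels'][150:330,220:460]; cv2.imwrite(f'pics/m{n}.png',cv2.cvtColor(cv2.hconcat([a,cv2.resize(b,(400,300))]),4))
E
python3 look.py 4
```

```text
10.5333 [0.48485989 0.202311   0.15533688] 85.16531029816466 0.029780343829634622
```

View pics/m4.png

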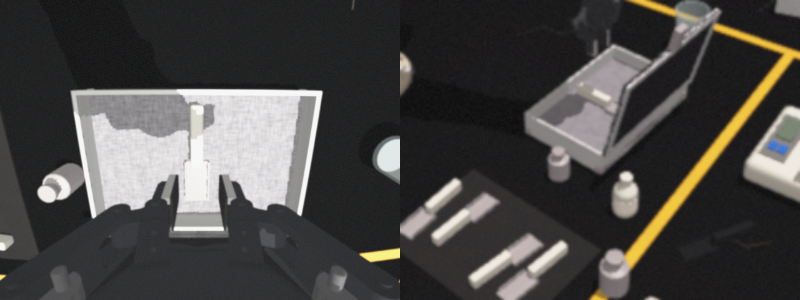

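S3 lies flat and straight in the middle slot; four remain on the mat. S4 is next.

Emit:
move_arm --moves '[0.086,-0.447,0,1.454,0.045,0.086,-0.447,0,1.454,0.045,0.086,-0.447,0,1.454,0.045,0.086,-0.447,0,1.454,0.045,0.086,-0.447,0,1.454,0.045,0.086,-0.447,0,1.454,0.045,0.086,-0.447,0,1.454,0.045,0.086,-0.447,0,1.454,0.045,0.086,-0.447,0,1.454,0.045,0.086,-0.447,0,1.454,0.045,0.086,-0.447,0,1.454,0.045,0.086,-0.447,0,1.454,0.045]'

```text
clock: 11.63
tcp_pos: [0.5671, -0.2482, 0.1488]
orientation: [-0.001, -0.612, 0.791, 0.001]
wrist_force: [0.3, 0.6, -1.5]
finger_gap: 0.0449
grip_force: 0.0
```

```bash
python3 look.py 5
python3 - <<'E'
from h import *
r=load('w5'); p=r['pixels']; m=(p.min(2)>215).astype(np.uint8)
for c in cv2.findContours(m,0,2)[0]:
    if cv2.contourArea(c)>300:
        (u,v),wh,a=cv2.minAreaRect(c); P=np.array([ray(r,q,.025)[:2] for q in cv2.boxPoints(((u,v),wh,a))]); e=sorted([P[1]-P[0],P[2]-P[1]],key=np.linalg.norm); print((round(u),round(v)),P.mean(0).round(4),[np.linalg.norm(x).round(3) for x in e],np.degrees(np.arctan2(e[1][1],e[1][0])).round(1))
E
```

```text
11.6833 [ 0.56828672 -0.25338712  0.14860857] 165.70837559075238 0.04521155717911093
(28, 342) [ 0.861  -0.2078] [np.float64(0.055), np.float64(0.126)] 61.0
(532, 257) [ 0.3951 -0.178 ] [np.float64(0.014), np.float64(0.078)] 88.9
(315, 260) [ 0.5745 -0.2207] [np.float64(0.026), np.float64(0.103)] 79.4
(252, 235) [ 0.6188 -0.2568] [np.float64(0.027), np.float64(0.057)] 81.6
(457, 233) [ 0.4558 -0.2153] [np.float64(0.013), np.float64(0.091)] 85.6
```

View pics/m5.png

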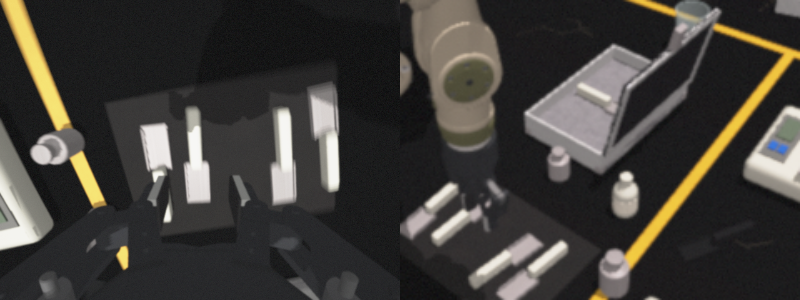

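Emit:
move_arm --moves '[0,0,-0.03,0.058,0.045,0,0,-0.06,0.058,0.045,0,0,-0.09,0.058,0.045,0,0,-0.115,0.058,0.045,0,0,-0.138,0.058,0.045,0,0,-0.138,0.058,0.045,0,0,-0.138,0.058,0.01,0,0,-0.138,0.058,0.01,0,0,-0.138,0.058,0.01,0,0,-0.138,0.058,0.01,0,0,-0.138,0.058,0.01,0,0,-0.138,0.058,0.01]'

```text
clock: 12.78
tcp_pos: [0.5679, -0.2451, 0.0133]
orientation: [-0.0, -0.633, 0.774, 0.0]
wrist_force: [0.2, -0.5, -0.1]
finger_gap: 0.0149
grip_force: 59.6
```

Emit:
move_arm --moves '[0,0,0.03,0,0.01,0,0,0.06,0,0.01,0,0,0.09,0,0.01,0,0,0.13,0,0.01,0,0,0.13,0,0.01]'

```text
clock: 13.2
tcp_pos: [0.5717, -0.2475, 0.1518]
orientation: [0.002, -0.633, 0.774, -0.006]
wrist_force: [2.3, -1.0, -0.1]
finger_gap: 0.0146
grip_force: 59.7
```

Emit:
move_arm --moves '[-0.091,0.397,0,-1.463,0.01,-0.091,0.397,0,-1.463,0.01,-0.091,0.397,0,-1.463,0.01,-0.091,0.397,0,-1.463,0.01,-0.091,0.397,0,-1.463,0.01,-0.091,0.397,0,-1.463,0.01,-0.091,0.397,0,-1.463,0.01,-0.091,0.397,0,-1.463,0.01,-0.091,0.397,0,-1.463,0.01,-0.091,0.397,0,-1.463,0.01,-0.091,0.397,0,-1.463,0.01,-0.091,0.397,0,-1.463,0.01]'

```text
clock: 14.2
tcp_pos: [0.4756, 0.155, 0.1434]
orientation: [-0.0, 0.026, 1.0, 0.001]
wrist_force: [0.3, -0.5, -0.4]
finger_gap: 0.0147
grip_force: 59.5
```

Emit:
move_arm --moves '[0,0,-0.03,-0.035,0.01,0,0,-0.06,-0.035,0.01,0,0,-0.085,-0.035,0.01,0,0,-0.1,-0.035,0.01,0,0,-0.112,-0.035,0.01,0,0,-0.112,-0.035,0.01,0,0,-0.112,-0.035,0.01]'

```text
clock: 14.78
tcp_pos: [0.4766, 0.1516, 0.0308]
orientation: [-0.0, 0.043, 0.999, -0.0]
wrist_force: [0.3, -1.0, -0.1]
finger_gap: 0.0146
grip_force: 61.6
```

Emit:
move_arm --moves '[0,0,0,0,0.03,0,0,0,0,0.03,0,0,0,0,0.03,0,0,0.02,0,0.03,0,0,0.05,0,0.03,0,0,0.09,0,0.03,0,0,0.12,0,0.03,0,0,0.12,0,0.03]'

```text
clock: 15.45
tcp_pos: [0.4811, 0.1524, 0.1582]
orientation: [0.006, 0.043, 0.999, 0.001]
wrist_force: [0.9, -0.1, 0.1]
finger_gap: 0.0298
grip_force: 0.0
```

Emit:
move_arm --moves '[-0.022,-0.365,0,1.567,0.045,-0.022,-0.365,0,1.567,0.045,-0.022,-0.365,0,1.567,0.045,-0.022,-0.365,0,1.567,0.045,-0.022,-0.365,0,1.567,0.045,-0.022,-0.365,0,1.567,0.045,-0.022,-0.365,0,1.567,0.045,-0.022,-0.365,0,1.567,0.045,-0.022,-0.365,0,1.567,0.045,-0.022,-0.365,0,1.567,0.045,-0.022,-0.365,0,1.567,0.045,-0.022,-0.365,0,1.567,0.045]'

```text
clock: 16.45
tcp_pos: [0.4548, -0.2162, 0.1513]
orientation: [0.0, -0.588, 0.809, -0.0]
wrist_force: [-0.5, 0.5, -1.3]
finger_gap: 0.0449
grip_force: 0.0
```

```bash
python3 look.py 6
python3 - <<'E'
from h import *
r=load('w6'); p=r['pixels']; m=(p.min(2)>215).astype(np.uint8)
for c in cv2.findContours(m,0,2)[0]:
    if cv2.contourArea(c)>300:
        (u,v),wh,a=cv2.minAreaRect(c); P=np.array([ray(r,q,.025)[:2] for q in cv2.boxPoints(((u,v),wh,a))]); e=sorted([P[1]-P[0],P[2]-P[1]],key=np.linalg.norm); print((round(u),round(v)),P.mean(0).round(4),[np.linalg.norm(x).round(3) for x in e],np.degrees(np.arctan2(e[1][1],e[1][0])).round(1))
E
```

```text
16.5 [ 0.4547512  -0.21497627  0.15126736] 162.48700313401352 0.04507740365071568
(13, 416) [ 0.8252 -0.1199] [np.float64(0.031), np.float64(0.039)] 54.6
(32, 393) [ 0.7839 -0.1416] [np.float64(0.043), np.float64(0.048)] 116.4
(132, 276) [ 0.6208 -0.2226] [np.float64(0.035), np.float64(0.118)] 78.2
(401, 255) [ 0.3943 -0.1722] [np.float64(0.016), np.float64(0.081)] 89.3
(385, 198) [ 0.3948 -0.2243] [np.float64(0.023), np.float64(0.033)] 179.0
(323, 252) [ 0.4556 -0.1922] [np.float64(0.031), np.float64(0.129)] 85.6
```

View pics/m6.png

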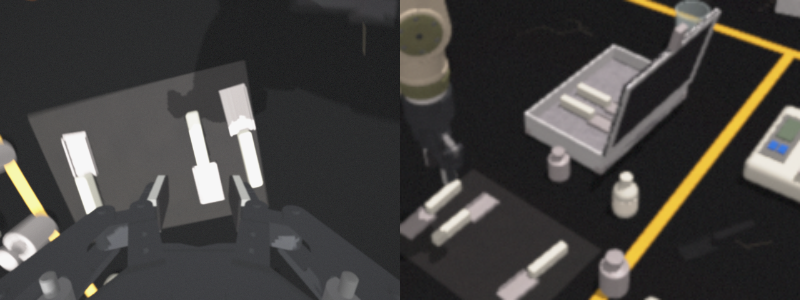

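Emit:
move_arm --moves '[0,0,-0.03,0.1,0.045,0,0,-0.06,0.218,0.045,0,0,-0.09,0.218,0.045,0,0,-0.115,0.218,0.045,0,0,-0.138,0.218,0.045,0,0,-0.138,0.218,0.045,0,0,-0.138,0.218,0.01,0,0,-0.138,0.218,0.01,0,0,-0.138,0.218,0.01,0,0,-0.138,0.218,0.01,0,0,-0.138,0.218,0.01,0,0,-0.138,0.218,0.01]'

```text
clock: 17.6
tcp_pos: [0.4559, -0.2136, 0.0147]
orientation: [0.0, -0.672, 0.74, -0.001]
wrist_force: [-0.5, 1.6, 6.8]
finger_gap: 0.0146
grip_force: 60.6
```

Emit:
move_arm --moves '[0,0,0.03,0,0.01,0,0,0.06,0,0.01,0,0,0.09,0,0.01,0,0,0.13,0,0.01,0,0,0.13,0,0.01]'

```text
clock: 18.02
tcp_pos: [0.4585, -0.2157, 0.1509]
orientation: [0.001, -0.672, 0.74, -0.006]
wrist_force: [0.9, -0.4, -0.5]
finger_gap: 0.0147
grip_force: 59.6
```

Emit:
move_arm --moves '[0.032,0.465,0,-1.567,0.01,0.032,0.465,0,-1.567,0.01,0.032,0.465,0,-1.567,0.01,0.032,0.465,0,-1.567,0.01,0.032,0.465,0,-1.567,0.01,0.032,0.465,0,-1.567,0.01,0.032,0.465,0,-1.567,0.01,0.032,0.465,0,-1.567,0.01,0.032,0.465,0,-1.567,0.01,0.032,0.465,0,-1.567,0.01,0.032,0.465,0,-1.567,0.01,0.032,0.465,0,-1.567,0.01]'

```text
clock: 19.02
tcp_pos: [0.4855, 0.2265, 0.1437]
orientation: [0.0, -0.075, 0.997, 0.0]
wrist_force: [1.5, -0.6, -1.0]
finger_gap: 0.0149
grip_force: 59.5
```

Emit:
move_arm --moves '[0,0,0,-0.1,0.01,0,0,0,-0.2,0.01,0,0,0,-0.2,0.01,0,0,0,-0.2,0.01,0,0,0,-0.2,0.01]'

```text
clock: 19.43
tcp_pos: [0.4856, 0.2244, 0.1434]
orientation: [0.0, 0.021, 1.0, 0.0]
wrist_force: [0.3, -0.4, -0.3]
finger_gap: 0.0145
grip_force: 59.5
```

Emit:
move_arm --moves '[0.001,0.014,0,-0.05,0.01,0.001,0.028,-0.03,-0.05,0.01,0.001,0.028,-0.06,-0.05,0.01,0.001,0.028,-0.085,-0.05,0.01,0.001,0.028,-0.1,-0.05,0.01,0.001,0.028,-0.111,-0.05,0.01,0.001,0.028,-0.111,-0.05,0.01,0.001,0.028,-0.111,-0.05,0.01]'

```text
clock: 20.1
tcp_pos: [0.487, 0.2522, 0.0324]
orientation: [0.0, 0.047, 0.999, 0.0]
wrist_force: [0.2, -0.7, -0.5]
finger_gap: 0.0148
grip_force: 62.6
```

Emit:
move_arm --moves '[0,0,0,0,0.03,0,0,0,0,0.03,0,0,0,0,0.03,0,0,0.02,0,0.03,0,0,0.05,0,0.03,0,0,0.09,0,0.03,0,0,0.12,0,0.03,0,0,0.12,0,0.03]'

```text
clock: 20.77
tcp_pos: [0.4906, 0.2541, 0.1596]
orientation: [0.006, 0.046, 0.999, 0.002]
wrist_force: [1.4, 0.2, 0.7]
finger_gap: 0.03
grip_force: 0.0
```

```bash
python3 look.py 7
```

```text
20.8167 [0.48946262 0.25369139 0.15670169] 84.67249615696716 0.030195478236725894
```

View pics/m7.png

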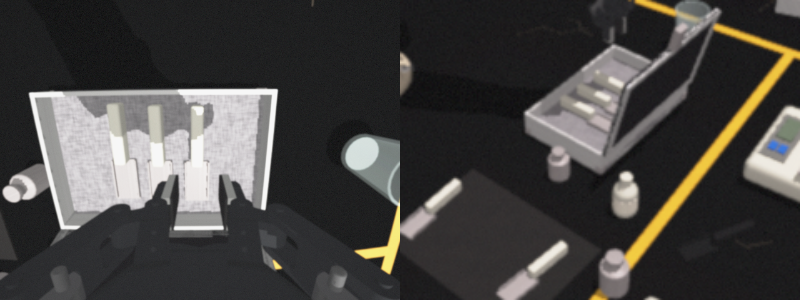

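Three scoops now lie parallel in the case, with two left on the mat. S5 is next, and I'll split the swing over two calls.

Emit:
move_arm --moves '[0.147,-0.443,0.02,-1.644,0.045,0.147,-0.443,0.02,-1.644,0.045,0.147,-0.443,0.02,-1.644,0.045,0.147,-0.443,0.02,-1.644,0.045,0.147,-0.443,0.02,-1.644,0.045,0.147,-0.443,0.02,-1.644,0.045,0.147,-0.443,0.02,-1.644,0.045,0.147,-0.443,0.02,-1.644,0.045,0.147,-0.443,0.02,-1.644,0.045,0.147,-0.443,0.02,-1.644,0.045,0.147,-0.443,0.02,-1.644,0.045,0.147,-0.443,0.02,-1.644,0.045]'

```text
clock: 21.92
tcp_pos: [0.6342, -0.1966, 0.1696]
orientation: [0.0, 0.719, 0.695, -0.001]
wrist_force: [0.1, -0.1, -0.5]
finger_gap: 0.0453
grip_force: 0.0
```

Emit:
move_arm --moves '[0,0,0,0,0.045,0,0,0,0,0.045,0,0,0,0,0.045,0,0,0,0,0.045]'

```text
clock: 22.25
tcp_pos: [0.633, -0.1885, 0.1717]
orientation: [-0.001, 0.714, 0.7, -0.0]
wrist_force: [-0.3, -0.7, -0.7]
finger_gap: 0.045
grip_force: 0.0
```

```bash
python3 look.py 8
python3 - <<'E'
from h import *
r=load('w8'); p=r['pixels']; m=(p.min(2)>215).astype(np.uint8)
for c in cv2.findContours(m,0,2)[0]:
    if cv2.contourArea(c)>300:
        (u,v),wh,a=cv2.minAreaRect(c); P=np.array([ray(r,q,.025)[:2] for q in cv2.boxPoints(((u,v),wh,a))]); e=sorted([P[1]-P[0],P[2]-P[1]],key=np.linalg.norm); print((round(u),round(v)),P.mean(0).round(4),[np.linalg.norm(x).round(3) for x in e],np.degrees(np.arctan2(e[1][1],e[1][0])).round(1))
r=load('w2'); print([ray(r,p,0).round(3) for p in [(143,205),(178,287)]])
# handles in scene and side after shift
for n in ('c8','s8'):
    r=load(n);m=(r['pixels'].min(2)>205).astype(np.uint8)
    for c in cv2.findContours(m,0,2)[0]:
        if cv2.contourArea(c)>60:
            (u,v),wh,a=cv2.minAreaRect(c);P=ray(r,(u,v),.025)
            if .3<P[0]<.75 and -.35<P[1]<-.05: print(n,(round(u),round(v)),wh,P.round(3))
E
```

```text
22.3 [ 0.63319639 -0.18844148  0.1720614 ] -1.0816110090731428 0.04483717761164226
(586, 298) [ 0.8961 -0.278 ] [np.float64(0.094), np.float64(0.206)] 90.2
(323, 209) [ 0.6369 -0.1754] [np.float64(0.013), np.float64(0.064)] 79.1
(51, 195) [ 0.3962 -0.1571] [np.float64(0.013), np.float64(0.052)] -92.3
[array([ 0.751, -0.277,  0.   ]), array([ 0.75 , -0.148, -0.   ])]
s8 (318, 322) (20.302589416503906, 6.559298038482666) [ 0.395 -0.163  0.025]
s8 (438, 312) (12.649109840393066, 9.486830711364746) [ 0.612 -0.279  0.025]
s8 (415, 282) (22.777700424194336, 5.7486572265625) [ 0.636 -0.181  0.025]
```

Emit:
move_arm --moves '[0,0,-0.03,-0.1,0.045,0,0,-0.06,-0.16,0.045,0,0,-0.09,-0.16,0.045,0,0,-0.12,-0.16,0.045,0,0,-0.14,-0.16,0.045,0,0,-0.158,-0.16,0.045,0,0,-0.158,-0.16,0.01,0,0,-0.158,-0.16,0.01,0,0,-0.158,-0.16,0.01,0,0,-0.158,-0.16,0.01,0,0,-0.158,-0.16,0.01,0,0,-0.158,-0.16,0.01]'

```text
clock: 23.4
tcp_pos: [0.6342, -0.1905, 0.0155]
orientation: [0.001, 0.769, 0.64, 0.0]
wrist_force: [0.1, -0.2, 0.5]
finger_gap: 0.0145
grip_force: 60.3
```

Emit:
move_arm --moves '[0,0,0.03,0,0.01,0,0,0.06,0,0.01,0,0,0.09,0,0.01,0,0,0.13,0,0.01,0,0,0.13,0,0.01]'

```text
clock: 23.82
tcp_pos: [0.6376, -0.192, 0.1539]
orientation: [0.006, 0.769, 0.64, 0.003]
wrist_force: [1.8, -0.1, 1.2]
finger_gap: 0.0148
grip_force: 60.4
```

Emit:
move_arm --moves '[-0.161,0.293,0,1.661,0.01,-0.161,0.293,0,1.661,0.01,-0.161,0.293,0,1.661,0.01,-0.161,0.293,0,1.661,0.01,-0.161,0.293,0,1.661,0.01,-0.161,0.293,0,1.661,0.01,-0.161,0.293,0,1.661,0.01,-0.161,0.293,0,1.661,0.01,-0.161,0.293,0,1.661,0.01,-0.161,0.293,0,1.661,0.01,-0.161,0.293,0,1.661,0.01,-0.161,0.293,0,1.661,0.01]'

```text
clock: 24.82
tcp_pos: [0.4727, 0.1033, 0.145]
orientation: [0.001, 0.123, 0.992, 0.0]
wrist_force: [0.2, 0.4, -0.7]
finger_gap: 0.0144
grip_force: 60.4
```

Emit:
move_arm --moves '[0,0,0,0.1,0.01,0,0,0,0.16,0.01,0,0,0,0.16,0.01,0,0,0,0.16,0.01]'

```text
clock: 25.15
tcp_pos: [0.4728, 0.1027, 0.1447]
orientation: [0.0, 0.047, 0.999, 0.0]
wrist_force: [0.3, -0.2, -0.2]
finger_gap: 0.0143
grip_force: 60.4
```

Emit:
move_arm --moves '[0,0,-0.03,0,0.01,0,0,-0.06,0,0.01,0,0,-0.085,0,0.01,0,0,-0.1,0,0.01,0,0,-0.112,0,0.01,0,0,-0.112,0,0.01,0,0,-0.112,0,0.01]'

```text
clock: 25.73
tcp_pos: [0.4725, 0.1026, 0.0321]
orientation: [-0.0, 0.047, 0.999, 0.0]
wrist_force: [-0.2, -0.3, -1.0]
finger_gap: 0.0146
grip_force: 64.2
```

Emit:
move_arm --moves '[0,0,0,0,0.03,0,0,0,0,0.03,0,0,0,0,0.03,0,0,0.02,0,0.03,0,0,0.05,0,0.03,0,0,0.09,0,0.03,0,0,0.12,0,0.03,0,0,0.12,0,0.03]'

```text
clock: 26.4
tcp_pos: [0.4767, 0.103, 0.159]
orientation: [0.006, 0.047, 0.999, 0.001]
wrist_force: [1.1, 0.1, 0.9]
finger_gap: 0.0302
grip_force: 0.0
```

Emit:
move_arm --moves '[-0.078,-0.28,0,-1.504,0.045,-0.078,-0.28,0,-1.504,0.045,-0.078,-0.28,0,-1.504,0.045,-0.078,-0.28,0,-1.504,0.045,-0.078,-0.28,0,-1.504,0.045,-0.078,-0.28,0,-1.504,0.045,-0.078,-0.28,0,-1.504,0.045,-0.078,-0.28,0,-1.504,0.045,-0.078,-0.28,0,-1.504,0.045,-0.078,-0.28,0,-1.504,0.045,-0.078,-0.28,0,-1.504,0.045,-0.078,-0.28,0,-1.504,0.045]'

```text
clock: 27.4
tcp_pos: [0.3945, -0.1776, 0.1524]
orientation: [0.0, 0.718, 0.697, 0.0]
wrist_force: [0.4, 0.1, 1.3]
finger_gap: 0.0451
grip_force: 0.0
```

Emit:
move_arm --moves '[0,0,0,0,0.045,0,0,0,0,0.045,0,0,0,0,0.045,0,0,0,0,0.045]'

```text
clock: 27.73
tcp_pos: [0.3947, -0.1772, 0.1524]
orientation: [0.0, 0.714, 0.7, 0.0]
wrist_force: [-0.4, -0.2, -0.3]
finger_gap: 0.0447
grip_force: 0.0
```

```bash
python3 look.py 9
python3 - <<'E'
from h import *
for n in ('w9','s9','c9'):
    r=load(n); p=r['pixels']; m=(p.min(2)>(215 if n=='w9' else 200)).astype(np.uint8)
    for c in cv2.findContours(m,0,2)[0]:
        if cv2.contourArea(c)>60:
            (u,v),wh,a=cv2.minAreaRect(c); P=np.array([ray(r,q,.025)[:2] for q in cv2.boxPoints(((u,v),wh,a))]); M=P.mean(0)
            if not(.3<M[0]<.75 and -.35<M[1]<0): continue
            e=sorted([P[1]-P[0],P[2]-P[1]],key=np.linalg.norm); print(n,(round(u),round(v)),M.round(4),[np.linalg.norm(x).round(3) for x in e],np.degrees(np.arctan2(e[1][1],e[1][0])).round(1))
E
```

```text
27.7833 [ 0.39468239 -0.17723649  0.1523483 ] -1.182914962921359 0.04513118482842293
w9 (443, 372) [ 0.5114 -0.3203] [np.float64(0.027), np.float64(0.031)] 87.1
w9 (248, 303) [ 0.3312 -0.2432] [np.float64(0.016), np.float64(0.053)] 70.7
w9 (387, 303) [ 0.4535 -0.2451] [np.float64(0.015), np.float64(0.054)] -72.6
w9 (318, 245) [ 0.3937 -0.1943] [np.float64(0.031), np.float64(0.134)] 86.9
w9 (496, 10) [ 0.5237 -0.0172] [np.float64(0.014), np.float64(0.046)] 1.2
s9 (343, 357) [ 0.3842 -0.266 ] [np.float64(0.028), np.float64(0.041)] -97.5
s9 (319, 323) [ 0.3947 -0.1671] [np.float64(0.017), np.float64(0.061)] -92.8
```

Emit:
move_arm --moves '[0,0,-0.03,-0.03,0.045,0,0,-0.06,-0.03,0.045,0,0,-0.09,-0.03,0.045,0,0,-0.115,-0.03,0.045,0,0,-0.138,-0.03,0.045,0,0,-0.138,-0.03,0.045,0,0,-0.138,-0.03,0.01,0,0,-0.138,-0.03,0.01,0,0,-0.138,-0.03,0.01,0,0,-0.138,-0.03,0.01,0,0,-0.138,-0.03,0.01,0,0,-0.138,-0.03,0.01]'

```text
clock: 28.88
tcp_pos: [0.396, -0.1781, 0.0159]
orientation: [0.002, 0.725, 0.688, 0.0]
wrist_force: [-0.0, 0.9, 7.2]
finger_gap: 0.0146
grip_force: 60.4
```

Emit:
move_arm --moves '[0,0,0.03,0,0.01,0,0,0.06,0,0.01,0,0,0.09,0,0.01,0,0,0.13,0,0.01,0,0,0.13,0,0.01]'

```text
clock: 29.3
tcp_pos: [0.3982, -0.1796, 0.1515]
orientation: [0.006, 0.725, 0.688, 0.001]
wrist_force: [2.0, -1.4, -0.7]
finger_gap: 0.0147
grip_force: 59.4
```

Emit:
move_arm --moves '[0.096,0.479,0,1.53,0.01,0.096,0.479,0,1.53,0.01,0.096,0.479,0,1.53,0.01,0.096,0.479,0,1.53,0.01,0.096,0.479,0,1.53,0.01,0.096,0.479,0,1.53,0.01,0.096,0.479,0,1.53,0.01,0.096,0.479,0,1.53,0.01,0.096,0.479,0,1.53,0.01,0.096,0.479,0,1.53,0.01,0.096,0.479,0,1.53,0.01,0.096,0.479,0,1.53,0.01]'

```text
clock: 30.3
tcp_pos: [0.491, 0.3053, 0.1447]
orientation: [0.001, 0.057, 0.998, 0.001]
wrist_force: [0.9, 0.4, -0.5]
finger_gap: 0.0147
grip_force: 59.3
```

Emit:
move_arm --moves '[0,0,0,0,0.01,0,0,0,0,0.01,0,0,0,0,0.01,0,0,0,0,0.01]'

```text
clock: 30.63
tcp_pos: [0.4903, 0.3005, 0.1444]
orientation: [-0.0, 0.063, 0.998, -0.0]
wrist_force: [-0.9, -0.4, -0.2]
finger_gap: 0.0147
grip_force: 59.4
```

Emit:
move_arm --moves '[0,0,-0.03,0.033,0.01,0,0,-0.06,0.033,0.01,0,0,-0.085,0.033,0.01,0,0,-0.1,0.033,0.01,0,0,-0.112,0.033,0.01,0,0,-0.112,0.033,0.01,0,0,-0.112,0.033,0.01]'

```text
clock: 31.22
tcp_pos: [0.4907, 0.3, 0.0326]
orientation: [-0.0, 0.047, 0.999, -0.0]
wrist_force: [-0.1, 0.1, -0.7]
finger_gap: 0.0143
grip_force: 62.9
```

Emit:
move_arm --moves '[0,0,0,0,0.03,0,0,0,0,0.03,0,0,0,0,0.03,0,0,0.02,0,0.03,0,0,0.05,0,0.03,0,0,0.09,0,0.03,-0.03,-0.05,0.12,0,0.03,-0.03,-0.1,0.14,0,0.03,-0.03,-0.1,0.14,0,0.03,-0.03,-0.1,0.14,0,0.03]'

```text
clock: 32.05
tcp_pos: [0.4609, 0.1983, 0.1758]
orientation: [0.002, 0.047, 0.999, -0.0]
wrist_force: [0.9, -0.3, 0.6]
finger_gap: 0.0296
grip_force: 0.0
```

```bash
python3 look.py 10
python3 - <<'E'
from h import *
a=cv2.resize(load('w10')['pixels'],(400,300));b=cv2.resize(load('s10')['pixels'][100:340,180:500],(400,300));c=cv2.resize(load('c10')['pixels'][150:330,220:460],(400,300))
cv2.imwrite('pics/v10.png',cv2.cvtColor(np.vstack([np.hstack([a,b]),np.hstack([c,c*0])]),4))
E
```

```text
32.1 [0.46130688 0.19994175 0.17456479] 84.6301988813895 0.030255895393160686
```

View pics/v10.png

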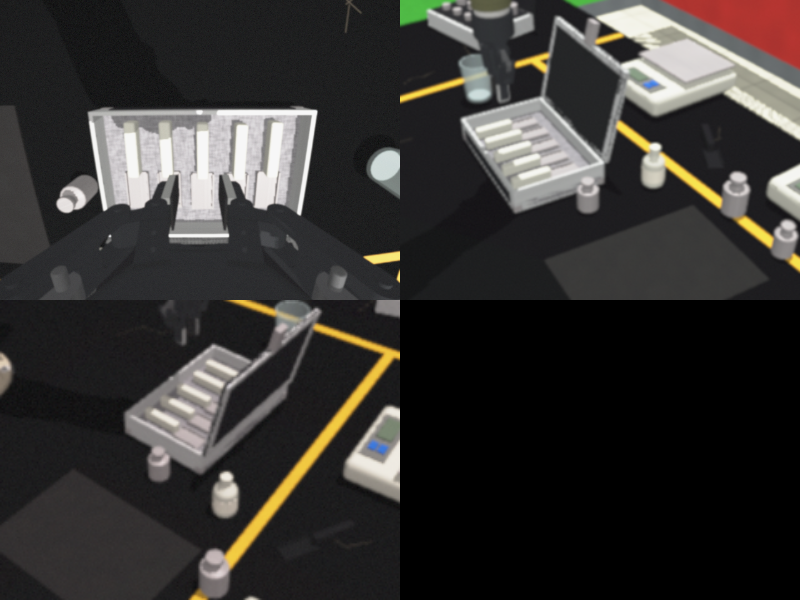

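All five scoops lie flat, parallel and blade towards the hinge, the mat is empty and the bystanders are untouched. Next I'll take the lid tab at its stop position.

Emit:
move_arm --moves '[0,0,0.04,0,0.085,0,0,0.08,0,0.085,0,0,0.12,0,0.085,0,0,0.16,0,0.085,0.04,-0.003,0.16,0,0.085,0.08,-0.006,0.16,0,0.085,0.12,-0.009,0.16,0,0.085,0.16,-0.012,0.16,0,0.085,0.2,-0.015,0.16,0,0.085,0.2,-0.015,0.16,0,0.085,0.2,-0.015,0.16,0,0.085]'

```text
clock: 33.12
tcp_pos: [0.663, 0.1874, 0.3257]
orientation: [-0.004, 0.045, 0.999, -0.001]
wrist_force: [-0.6, 0.8, 0.3]
finger_gap: 0.085
grip_force: 0.0
```

Emit:
move_arm --moves '[0,0,-0.03,0,0.085,0,0,-0.06,0,0.085,0,0,-0.08,0,0.085,0,0,-0.08,0,0.085,0,0,-0.08,0,0.02,0,0,-0.08,0,0.02,0,0,-0.08,0,0.02,0,0,-0.08,0,0.02,0,0,-0.08,0,0.02,0,0,-0.08,0,0.02,0,0,-0.08,0,0.02,0,0,-0.08,0,0.02]'

```text
clock: 34.12
tcp_pos: [0.6612, 0.1851, 0.2547]
orientation: [0.001, 0.046, 0.999, -0.001]
wrist_force: [-2.5, -4.9, 4.9]
finger_gap: 0.025
grip_force: 60.5
```

Run:
```python
import numpy as np
f=lambda t:np.array([-(.22*np.cos(t)-.005*np.sin(t)),.22*np.sin(t)+.005*np.cos(t)])
o=f(1.8)
for i,t in enumerate(np.linspace(1.8,0,23)[1:]):
    if i==11: o=f(t0)
    d=f(t)-o; t0=t; print(round(t,2),(d[0]*.9957).round(3),(-d[0]*.093).round(3),d[1].round(3))
```

```text
1.72 -0.018 0.002 0.004
1.64 -0.035 0.003 0.006
1.55 -0.053 0.005 0.007
1.47 -0.071 0.007 0.006
1.39 -0.089 0.008 0.004
1.31 -0.106 0.01 0.001
1.23 -0.124 0.012 -0.004
1.15 -0.14 0.013 -0.011
1.06 -0.157 0.015 -0.018
0.98 -0.172 0.016 -0.027
0.9 -0.187 0.017 -0.038
0.82 -0.014 0.001 -0.011
0.74 -0.027 0.002 -0.024
0.65 -0.038 0.004 -0.038
0.57 -0.049 0.005 -0.052
0.49 -0.059 0.005 -0.067
0.41 -0.067 0.006 -0.083
0.33 -0.074 0.007 -0.1
0.25 -0.079 0.007 -0.117
0.16 -0.083 0.008 -0.135
0.08 -0.086 0.008 -0.152
0.0 -0.087 0.008 -0.17
```

Emit:
move_arm --moves '[-0.018,0.002,0.004,0,0.02,-0.035,0.003,0.006,0,0.02,-0.053,0.005,0.007,0,0.02,-0.071,0.007,0.006,0,0.02,-0.089,0.008,0.004,0,0.02,-0.106,0.01,0.001,0,0.02,-0.124,0.012,-0.004,0,0.02,-0.14,0.013,-0.011,0,0.02,-0.157,0.015,-0.018,0,0.02,-0.172,0.016,-0.027,0,0.02,-0.187,0.017,-0.038,0,0.02,-0.187,0.017,-0.038,0,0.02]'

```text
clock: 35.12
tcp_pos: [0.4708, 0.2018, 0.214]
orientation: [-0.001, 0.045, 0.999, -0.002]
wrist_force: [-2.1, -9.1, 4.6]
finger_gap: 0.0249
grip_force: 67.3
```

Emit:
move_arm --moves '[-0.014,0.001,-0.011,0,0.02,-0.027,0.002,-0.024,0,0.02,-0.038,0.004,-0.038,0,0.02,-0.049,0.005,-0.052,0,0.02,-0.059,0.005,-0.067,0,0.02,-0.067,0.006,-0.083,0,0.02,-0.074,0.007,-0.1,0,0.02,-0.079,0.007,-0.117,0,0.02,-0.083,0.008,-0.135,0,0.02,-0.086,0.008,-0.152,0,0.02,-0.087,0.008,-0.168,0,0.02,-0.087,0.008,-0.168,0,0.02]'

```text
clock: 36.12
tcp_pos: [0.3856, 0.2092, 0.0445]
orientation: [-0.001, 0.046, 0.999, -0.003]
wrist_force: [-1.7, -9.1, 1.5]
finger_gap: 0.0249
grip_force: 74.4
```

Emit:
move_arm --moves '[0,0,0,0,0.085,0,0,0,0,0.085,0,0,0,0,0.085,0,0,0,0,0.085,0,0,0,0,0.085,0,0,0.03,0,0.085,0,0,0.07,0,0.085,0,0,0.11,0,0.085,0,0,0.15,0,0.085,0,0,0.18,0,0.085,0,0,0.18,0,0.085,0,0,0.18,0,0.085]'

```text
clock: 37.12
tcp_pos: [0.3881, 0.2123, 0.2287]
orientation: [0.003, 0.045, 0.999, 0.001]
wrist_force: [-0.4, -0.1, -1.0]
finger_gap: 0.0852
grip_force: 0.0
```

```bash
python3 look.py 11
python3 - <<'E'
from h import *
a=cv2.resize(load('w11')['pixels'],(400,300));b=cv2.resize(load('s11')['pixels'][100:340,180:500],(400,300));c=cv2.resize(load('c11')['pixels'][150:330,220:460],(400,300));d=cv2.resize(load('c11')['pixels'],(400,300))
cv2.imwrite('pics/v11.png',cv2.cvtColor(np.vstack([np.hstack([a,b]),np.hstack([c,d])]),4))
E
```

```text
37.1667 [0.38702905 0.21194361 0.22698414] 84.84614332956463 0.08501613800252046
```

View pics/v11.png

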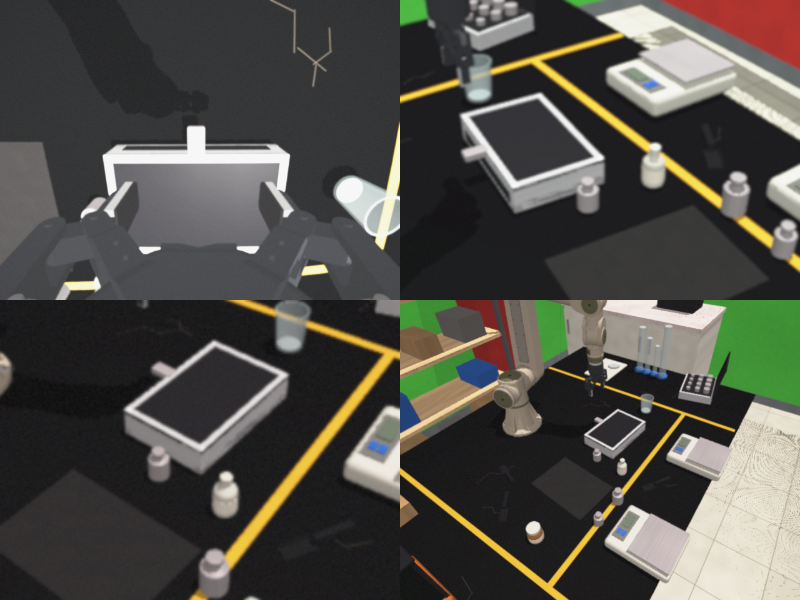

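The lid is shut, the mat is empty, the bystanders are in place and the gripper is clear.

```bash
python3 -c "
from workcell import env
print(env.hand_in())"
```

```text
the job is handed in; nothing more can be done
None
```

All five scoops are in the case, flat and parallel with blades towards the hinge, the lid is shut, the bystanders stand where they were, and the job is handed in at about 37 s; the hand-in gave no verdict.

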